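Lock off the tool case: hasp over the catch, red tag on the hook

ROBOT

A 6-joint arm with a two-finger parallel gripper is mounted at the origin on the work surface. World frame = base frame: x ahead of the robot, y to its left, z up, the work surface at z = 0. Lengths are in m, angles in rad, forces in N, time in s.
With the tool pointing down it reaches from about 0.4 to 0.825 m from the base axis. Payload 7 kg.
Tool frame: the origin (TCP) lies between the finger pads; the fingertips stand 8 mm ahead of it and the grasp point (between the pads) lies 11 mm behind it; z points along the fingers, y is the line along which they close (so a half turn about z gives the same grasp; the last joint's range is limited). The gripper opens to 88 mm and grips with 3 to 60 N. Pads are 19 mm wide; open, the fingers measure 130 mm over their backs; the gripper's body (78 mm by 193 mm) begins 47 mm behind the grasp point.
Start: joints at [1.415, 0.359, 0.012, 0, -1.224, -0.288], TCP at [0.29, 0.61, 0.235] pointing down, gripper open.
Joint ranges: [-3.07, 3.07], [-1.43, 2.12], [-1.02, 1.25], [-3.03, 1.67], [-3.05, -0], [-3.03, 3.03]. Speed limits (rad/s): [2.39, 2.39, 3.01, 3.14, 3.14, 3.14].

INTERFACE

Orientations are given as [roll, pitch, yaw] about the fixed x, y, z axes, in that order (R = Rz(yaw) Ry(pitch) Rx(roll)).
In Python, from rig import sensors, vision, close_job gives the robot as it stands. The module is installed in compiled form; this text tells all that it offers.
- The arm moves only by the shell command python3 -m jog 'ROWS' [OPENING]. ROWS is a JSON object of lists of equal length, an entry for each row: "delta_pos": the shift along the tool's x, y, z in units of 20 cm (1.0 is 20 cm), a list of three; "turn": the turn, a rotation vector about the tool's x, y, z in units of 360 degrees (1.0 is 360 degrees), a list of three. In form: {"delta_pos": [[tx, ty, tz], ...], "turn": [[rx, ry, rz], ...]}. A call has exactly 5 rows; each row is the pose to reach, as a shift and turn from the pose commanded when the call began, along the tool's axes at that moment, turning the shorter way round; what a row does not reach only later rows make up. A row lasts 1/12 s, in which the tool goes at most 41.7 mm and 7.16 degrees, less where a joint would pass 70% of its speed; a pose out of reach is approached as far as the arm can. A call with a number of a shift or a turn outside -1 to 1 is refused whole. A call with a gripper value outside its range is refused whole. OPENING is the opening, from 0 (shut) to 1 (fully open), set as the call begins (- or left out, the last holds). The fingers move at their own pace and stop on an object; the grip force is fixed at half the most. Time passes only in rows, so rows that repeat a pose let the fingers close, or fill a call up. It gives the time, the measured TCP pose, the force, the opening and the grip force at its end, in the units of the state.
- sensors.state(): the state, without advancing time (a new reading comes with each control period).
- vision.read_camera(name): name is "side" or "top"; returns (picture, depth): 420x560x3 uint8, blue, green, red; 420x560 float32, m along the optical axis (not along the pixel's ray), 0 where there is no reading.
- vision.calibration(name): a dict with "fx", "fy", "cx", "cy" (pixels), "k1" (the pictures are not rectified: a ray, as slopes to the right and down, at radius r is drawn at 1 + k1 r^2 times it, then the intrinsics apply), "xyz" and "attitude" of the camera in the world. Camera axes: x right, y up, looking along -z (the intrinsics and any distortion apply to the point x, -y, -z); pixel columns grow to the right and rows downward; lengths in m; the calibration is good to about 2 mm. A picture is of the moment at which its call begins. calibration takes no time and is no camera call.
- close_job(): hands the job in; it is judged then, once.
The state is a dict: "t": time; "qpos": joint angles; "qvel": joint speeds; "joint_torque": joint torques, N m; "tool_pos": TCP position; "tool_rot": TCP orientation; "wrist_force": force on the tool from outside, world axes, zero at the start; "torque": the same for the moment, N m; "opening": finger opening in m; "grasp_force": force on a finger pad.
Only numpy, scipy, OpenCV 4.12 (cv2) and the standard library are available. Lean on these libraries where they do the work, as an engineer would, in place of code of your own. Each camera call takes 0.05 s, during which the arm holds its last target. There are 200 camera calls.

TASK

Lock off the green tool case: first swing its steel hasp fully down over the brass hook on the case's front, then hang the red tag by its eye on that hook, in front of the hasp, and leave it hanging still. In the wooden rack the tag can be held only by its two faces at the top, where the fingers are in the way of the hook, so after closing the hasp stand the tag upright on the bench and let go of it, then take it again by its side edges to hang it. Leave the yellow tag in the rack, and do not disturb the brush, the sanding block or the glue bottle.

Things in the scene. Friction and masses are not known exactly. Their poses are not given: they have to be found in the camera images.
- case: green tool case, fixed to the bench, lid shut: 170 mm deep (its x), 240 mm wide (its y), 145 mm high, steel corners. Origin: centre of the underside. Its front face, with hook and hasp in the middle, looks to its own -x and is at x = -85 mm. A bent-rod carrying handle stands 22 mm out of each end (y = +-120 mm) at 75 mm height.
- catch (a point): point on the axis of the 8 mm brass hook, 18 mm out of the case's front, 110 mm above the bench; axes as the case's. The hook runs straight out (case -x) to 28 mm from the face, then bends up 45 degrees; its end is 38 mm from the face, its top 11 mm above the axis. A hung tag's plate has its middle 13 to 23 mm from the face and its eye's centre about 9 mm below the axis.
- hasp_hinge (a point): middle of the hasp's hinge line, at the lid's front upper edge, 145 mm above the bench, 5 mm out of the front face; the hinge line runs along the case's y.
- hasp (a joint): angle of the hasp: 0 = hanging straight down over the hook (fully closed, its stop), pi/2 = level, pointing away from the front face, pi = straight up; it starts raised, between 1.5 and 2.6. A stiff hinge: it stays where it is left. About 1 N at its end moves it.
- hasp_tip (a point): middle of the hasp's free edge, 58 mm from the hinge line. The hasp is a flat steel plate 50 mm wide (along the case's y), 4 mm thick, with a slot 18 mm wide, 23 to 47 mm from the hinge line, through which the hook comes when closed; its outer face is then 7 mm from the case's front.
- rack: fixed wooden tag rack, 80 mm deep (x), 158 mm long (y), two slots side by side at y = +36 and -36 mm, floor 10 mm above the bench. 14 mm thick cheeks at y = -72, 0, +72 mm rise to 104 mm and hide the tags' side edges (2 mm gap); before and behind (x = +-19 mm) are 6 mm rails only 35 mm high. Origin: centre of the underside.
- red_tag: red plastic lock-off tag, 54 mm wide (y), 96 mm tall (z): a 10 mm thick plate (x) on a 26 mm thick, 12 mm high foot; it stands by itself. An eye 22 mm wide, 26 mm high goes through along x, from z = 50 to 76 mm. Origin: centre of the underside. About 80 g. It starts in either slot of the rack, its x along the rack's x, its top 106 mm above the bench.
- red_tag_eye (a point): centre of the red tag's eye, 63 mm above its underside; axes as the tag's.
- yellow_tag: yellow plastic lock-off tag, 54 mm wide (y), 96 mm tall (z): a 10 mm thick plate (x) on a 26 mm thick, 12 mm high foot; it stands by itself. An eye 22 mm wide, 26 mm high goes through along x, from z = 50 to 76 mm. Origin: centre of the underside. About 80 g. It stands in the other slot of the rack and stays there.
- brush: bench brush lying on the bench, about 200 mm long along its x. Leave alone.
- sanding_block: cork sanding block with a dark wooden back, 110 x 60 x 38 mm, origin at the centre of the underside. Leave alone.
- glue: white glue bottle with an orange cap, 56 mm diameter, 150 mm tall, origin at the centre of the underside. Leave alone.
There are look-alikes about, which are no part of the job. Of the things like the red_tag, leave any that is blue or turquoise; of the rest the larger one is meant.

How it is judged:
On the way, in this order (a step that is already met when the one before it is completed fails the run):
1. the hasp is swung fully down over the hook (within 0.12 rad of its stop) (value of joint hasp below 0.12 rad), for 0.2 s.
2. the red tag stands upright on the bench, out of the rack, let go (height (world z) of red_tag below 0.005 m and angle between red_tag's own z axis and vertical below 0.1 rad and contact force between red_tag and the fingers below 0.02 N and linear speed of red_tag below 0.02 m/s), for 0.2 s.
At the end, for the whole second after the job is handed in: Hasp within 0.12 rad of closed; red tag hanging still by its eye on the hook (eye centre 3 to 14 mm below the hook axis, within 12 mm sideways and 14 mm along of the catch point, tilt under 0.35 rad, facing the case within 0.5 rad); yellow tag within 15 mm of its start (value of joint hasp below 0.12 rad and x of red_tag_eye in the frame of catch between -0.014 and 0.014 m and y of red_tag_eye in the frame of catch between -0.012 and 0.012 m and z of red_tag_eye in the frame of catch between -0.014 and -0.003 m and angle between red_tag's own z axis and vertical below 0.35 rad and angle between the x axis of red_tag and the x axis of case, either way round below 0.5 rad and contact force between red_tag and case above 0.2 N and linear speed of red_tag below 0.02 m/s and angular speed of red_tag below 0.3 rad/s and distance of yellow_tag from where it was at the start of the episode below 0.015 m); the robot touches nothing.
It fails at once if the yellow tag is moved more than 15 mm (distance of yellow_tag from where it was at the start of the episode above 0.015 m).
It fails at once if the brush, the sanding block or the glue bottle is moved more than 20 mm (distance of any of brush, sanding_block, glue from where it was at the start of the episode above 0.02 m).
It also fails if it takes over 72 s, if anything falls off the work surface, if the arm or the gripper's body presses on something with over 40 N, if the wrist force passes 120 N, or if a joint passes its speed limit or range.

## Working session

There is one attempt and no reset: what is moved stays moved. The work goes in short steps, Python scripts to look and compute and a shell command to move; the robot and the scene stay as the last step left them, time stands still between calls to the robot, and variables do not carry over. Pictures are saved under pics/ and viewed, at most 10 in all, crops included, and the job is handed in when it is done.

```bash
mkdir -p pics
cat > h.py <<'E'
import numpy as np, cv2
from scipy.spatial.transform import Rotation as R
from rig import sensors, vision
def cap(n,tag):
    p,d=vision.read_camera(n); cv2.imwrite(f'pics/{tag}.png',p); np.save(f'{tag}.npy',d); return p,d
def cal(n):
    c=vision.calibration(n); return c,R.from_euler('xyz',c['attitude']).as_matrix() if len(c['attitude'])==3 else None
def cloud(n,d):
    c,M=cal(n); h,w=d.shape; v,u=np.mgrid[:h,:w]
    K=np.array([[c['fx'],0,c['cx']],[0,c['fy'],c['cy']],[0,0,1]])
    q=cv2.undistortPoints(np.stack([u.ravel(),v.ravel()],1).astype(float)[:,None],K,np.array([c['k1'],0,0,0,0.]))[:,0]
    z=d.ravel(); P=np.stack([q[:,0]*z,-q[:,1]*z,-z],1)@M.T+np.array(c['xyz']); P[z==0]=np.nan
    return P.reshape(h,w,3)
E
python3 - <<'E'
from h import *
for n in('side','top'):
    cap(n,n); print(vision.calibration(n))
print(sensors.state())
E
```

```text
{'fx': 433.62533193590525, 'fy': 433.62533193590525, 'cx': 280.4796643987846, 'cy': 213.45882842597828, 'k1': 0.012714057250732767, 'xyz': array([ 0.22157373, -0.69826281,  0.71314294]), 'attitude': array([ 0.94412037, -0.00782565, -0.39113373])}
{'fx': 534.8193489620659, 'fy': 534.8193489620659, 'cx': 277.32605192987177, 'cy': 210.8850337383894, 'k1': -0.02470084902274067, 'xyz': array([0.30706629, 0.03231378, 1.25684772]), 'attitude': array([ 0.19298856,  0.0257946 , -1.59816528])}
{'t': 0.1, 'qpos': array([ 1.41505493e+00,  3.59331702e-01,  1.11503904e-02, -2.59238412e-04,
       -1.22409915e+00, -2.88090864e-01]), 'qvel': array([ 1.32744936e-03, -1.60320906e-03,  2.24527436e-03,  1.51404678e-03,
        1.07119981e-05, -1.56778269e-03]), 'joint_torque': array([-2.00797811e-03, -5.84158623e+01,  2.93749398e+01,  7.01547816e+00,
        1.01877764e-02, -5.55519364e-05]), 'tool_pos': array([0.28971121, 0.60920274, 0.23371458]), 'tool_rot': array([ 3.14010044e+00, -1.88038673e-04, -4.43920392e-01]), 'wrist_force': array([-0.88777714, -0.43085164,  0.81353554]), 'torque': array([ 0.02090508,  0.01139689, -0.00263873]), 'grasp_force': 0.0, 'opening': 0.08752106851867224}
```

View pics/side.png

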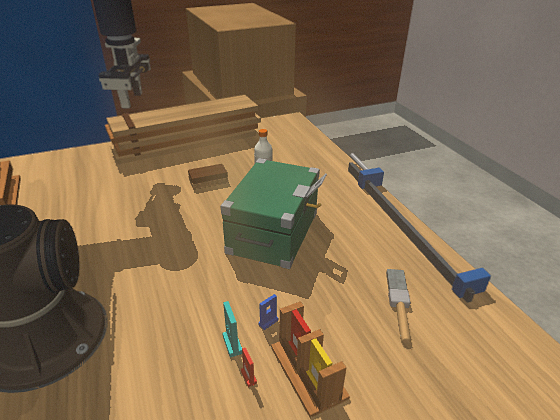

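View pics/top.png

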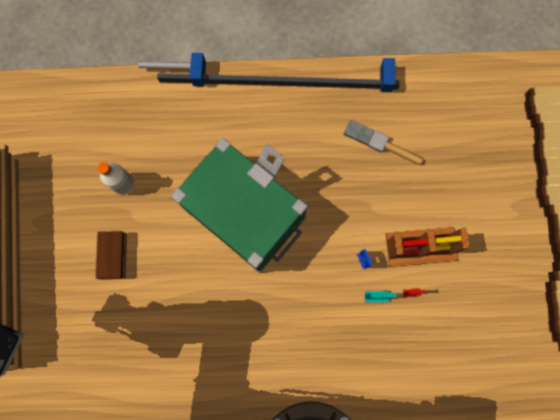

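The side view shows the green case at (270,215) with the hasp and hook at its right end, about (315,190). The rack is at (310,355), with red in the slot nearer the case and yellow in the other. There is also a small red tag at (248,367), a turquoise one at (231,330) and a blue one at (268,312). In the top view the case's front looks up-right (hasp at 270,160). The rack is at (428,246), with red at (415,242) and yellow at (447,240).

The red candidates are the tag in the rack at top (415,242) and the small one at (412,293). The one in the rack fits, being larger and in a slot. I'll confirm with a crop.

```bash
cat > m.py <<'E'
from h import *
cl={}
for n in('side','top'):
    p=cv2.imread(f'pics/{n}.png'); P=cloud(n,np.load(f'{n}.npy')); hs=cv2.cvtColor(p,cv2.COLOR_BGR2HSV); cl[n]=(p,P,hs)
    H,S,V=hs[...,0].astype(int),hs[...,1],hs[...,2]; X,Y,Z=P[...,0],P[...,1],P[...,2]
    print(n,'bench z',np.nanmedian(Z[(X>.3)&(X<.9)&(abs(Y)<.6)]))
    def rect(m,lab):
        q=P[m][:,:2].astype(np.float32)
        if len(q)<8: print(lab,len(q)); return
        (c,s,a)=cv2.minAreaRect(q*1000); print(lab,len(q),'c',np.round(c,1),'s',np.round(s,1),'a',round(a,1),'z',np.round(np.nanpercentile(Z[m],[5,50,95])*1000,1))
    reg=(X>.2)&(X<1)&(abs(Y)<.6)
    cm=reg&(Y>-.12)&(Y<.28)&(Z>.137)&(Z<.152)&(X>.3)&(X<.75)
    rect(cm&(H>50)&(H<95)&(S>80),'lid green'); rect(cm,'lid all')
    rk=reg&(Y<-.12)&(Y>-.45)
    rect(rk&(Z>.098)&(Z<.112)&(H>=5)&(H<20)&(S<220),'rack top')
    red=((H<5)|(H>174))&(S>150)&(V>60); yel=(H>22)&(H<34)&(S>170)&(V>90)
    rect(rk&red&(Z>.09),'red'); rect(rk&red&(Z<.085)&(Z>.01),'red low'); rect(rk&yel&(Z>.09),'yel')
    ah=reg&(Z>.155)&(Y>-.15)&(Y<.15)&(X>.5)&(X<.8)
    rect(ah,'hasp'); print(np.round(P[ah][::max(1,ah.sum()//12)]*1000))
a=cl['side'][0][280:415,200:360]; b=cl['top'][0][215:315,340:490]
cv2.imwrite('pics/c1.png',np.vstack([cv2.resize(a,(480,300),interpolation=2),cv2.resize(b,(480,290),interpolation=2)]))
E
python3 m.py
```

```text
side bench z 0.0011795572873272153
lid green 2399 c [549.8 137. ] s [240.3 165.6] a 49.2 z [143.8 145.5 147.2]
lid all 3942 c [553.9 134.2] s [246.6 181.4] a 49.0 z [142.5 145.5 147.6]
rack top 710 c [ 457.4 -274.1] s [ 44.9 159.7] a 3.4 z [ 99.2 104.2 106.4]
red 137 c [ 455.2 -238.3] s [10.6 55. ] a 3.0 z [104.9 106.5 108. ]
red low 79 c [ 397.8 -237.7] s [111.3  36.1] a 7.3 z [20.6 64.7 66.7]
yel 182 c [ 459.2 -309.9] s [10.5 54.3] a 2.8 z [ 96.8 106.3 108.1]
hasp 111 c [633.4  64.8] s [53.4 29.7] a 47.6 z [158.2 176.7 192.5]
[[657.  72. 192.]
 [651.  81. 181.]
 [647.  82. 175.]
 [639.  52. 191.]
 [639.  76. 172.]
 [641.  74. 170.]
 [626.  41. 190.]
 [626.  42. 187.]
 [627.  72. 164.]
 [617.  43. 180.]
 [618.  64. 162.]
 [613.  65. 157.]
 [611.  54. 158.]]
top bench z 0.0010732163816025153
lid green 7710 c [549.7 137.6] s [239.3 167.9] a 48.6 z [141.6 145.1 148.6]
lid all 8825 c [554.7 134. ] s [242.1 182. ] a 48.6 z [141.6 145.2 148.9]
rack top 410 c [ 456.9 -275.9] s [ 44.1 158.6] a 3.8 z [ 99.9 104.6 107.8]
red 133 c [ 455.  -239.1] s [10.5 52. ] a 2.8 z [ 96.5 106.3 110.1]
red low 190 c [ 408.5 -242.4] s [ 44.2 132.3] a 86.1 z [11.9 30.6 69.9]
yel 126 c [ 459.2 -310. ] s [ 9.7 53.3] a 2.8 z [ 97.3 106.6 109.9]
hasp 357 c [631.4  66.4] s [50.4 36.7] a 49.4 z [157.1 175.6 192.7]
[[661.  74. 190.]
 [650.  66. 192.]
 [650.  83. 171.]
 [642.  54. 187.]
 [638.  58. 186.]
 [638.  75. 173.]
 [639.  89. 159.]
 [627.  44. 186.]
 [626.  59. 175.]
 [627.  74. 158.]
 [619.  46. 177.]
 [616.  48. 172.]
 [611.  57. 158.]]
```

View pics/c1.png

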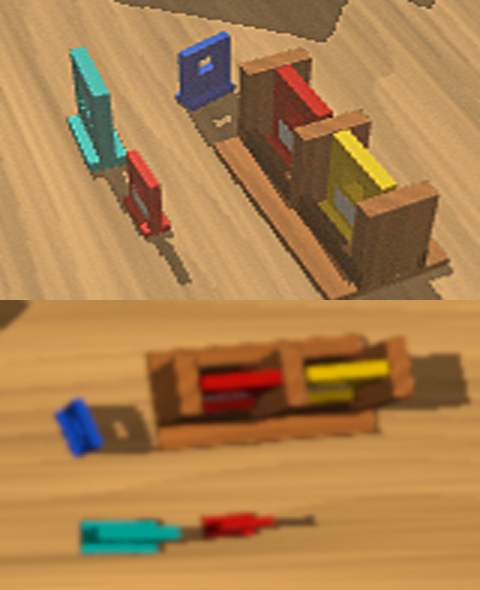

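The enlarged crop confirms it: the red tag in the rack slot next to the case is full-size, the same as the yellow one. The free-standing red one is a small look-alike. The case is centred at (0.550, 0.137) with its front normal at -41.2°, and the hasp is at about 2.5 rad. Next is a helper that works out the shifts.

```bash
cat > go.py <<'E'
# usage: go.py wp...   wp = w,x,y,z,yaw (mm,deg) or c,s,L,z,yaw (case: s out of front, L sideways); z=TCP
import sys
from h import *
C=np.array([549.7,137.3]); a=np.radians(-41.2); f=np.array([np.cos(a),np.sin(a)]); l=np.array([-f[1],f[0]])
def parse(w):
    k,*v=w.split(','); v=list(map(float,v)); xy=np.array(v[:2]) if k=='w' else C+f*(85+v[0])+l*v[1]
    return np.array([*xy,v[2]]),R.from_euler('xyz',[180,0,v[3]],degrees=True)
if __name__=='__main__':
    s=sensors.state(); p=s['tool_pos']*1000; r=R.from_euler('xyz',s['tool_rot'])
    print('t',round(s['t'],2),'pos',np.round(p,1),'rot',np.round(np.degrees(s['tool_rot']),1),'F',np.round(s['wrist_force'],1),'open',round(s['opening']*1000,1),'grip',round(s['grasp_force'],1), 'q6',round(s['qpos'][5],2))
    for w in sys.argv[1:]:
        P,Q=parse(w); rv=(r.inv()*Q).as_rotvec(); n=int(max(1,np.ceil(np.linalg.norm(P-p)/170),np.ceil(np.degrees(np.linalg.norm(rv))/35)))
        for i in range(n):
            r2=r*R.from_rotvec(rv/n); d=r.inv().apply((P-p)/(n-i)); print(w,'d',np.round(d/200,4),'turn',np.round(rv/n/2/np.pi,4)); p=p+(P-p)/(n-i); r=r2
E
python3 go.py c,-10,18,300,-131.2 c,-10,18,182,-131.2
python3 - <<'E'
from h import *
P=cloud('top',np.load('top.npy'))
for u,v in[(350,128),(420,160),(364,260),(378,296),(412,293),(115,180),(110,255)]: print(u,v,np.round(P[v,u]*1000))
E
```

```text
t 0.1 pos [289.7 609.2 233.7] rot [179.9  -0.  -25.4] F [-0.9 -0.4  0.8] open 87.5 grip 0.0 q6 -0.29
c,-10,18,300,-131.2 d [ 0.6432  0.3971 -0.0821] turn [ 0.     -0.0001  0.0734]
c,-10,18,300,-131.2 d [ 0.7527  0.0691 -0.0825] turn [ 0.     -0.0001  0.0734]
c,-10,18,300,-131.2 d [ 0.7047 -0.2733 -0.0827] turn [ 0.     -0.0001  0.0734]
c,-10,18,300,-131.2 d [ 0.5093 -0.5585 -0.0829] turn [ 0.     -0.0001  0.0734]
c,-10,18,182,-131.2 d [ 0.   -0.    0.59] turn [-0.  0. -0.]
350 128 [ 749. -124.   19.]
420 160 [ 663. -287.   18.]
364 260 [ 426. -137.   33.]
378 296 [ 342. -155.   94.]
412 293 [ 348. -234.   66.]
115 180 [617. 420.  99.]
110 255 [455. 447.  36.]
```

```bash
python3 -m jog '{"delta_pos":[[0.643,0.397,-0.082],[0.643,0.397,-0.082],[0.643,0.397,-0.082],[0.643,0.397,-0.082],[0.643,0.397,-0.082]],"turn":[[0,0,0.0734],[0,0,0.0734],[0,0,0.0734],[0,0,0.0734],[0,0,0.0734]]}' 0
python3 -m jog '{"delta_pos":[[0.753,0.069,-0.0825],[0.753,0.069,-0.0825],[0.753,0.069,-0.0825],[0.753,0.069,-0.0825],[0.753,0.069,-0.0825]],"turn":[[0,0,0.0734],[0,0,0.0734],[0,0,0.0734],[0,0,0.0734],[0,0,0.0734]]}' -
python3 -m jog '{"delta_pos":[[0.705,-0.273,-0.0827],[0.705,-0.273,-0.0827],[0.705,-0.273,-0.0827],[0.705,-0.273,-0.0827],[0.705,-0.273,-0.0827]],"turn":[[0,0,0.0734],[0,0,0.0734],[0,0,0.0734],[0,0,0.0734],[0,0,0.0734]]}' -
python3 -m jog '{"delta_pos":[[0.509,-0.558,-0.083],[0.509,-0.558,-0.083],[0.509,-0.558,-0.083],[0.509,-0.558,-0.083],[0.509,-0.558,-0.083]],"turn":[[0,0,0.0734],[0,0,0.0734],[0,0,0.0734],[0,0,0.0734],[0,0,0.0734]]}' -
python3 go.py c,-14,18,300,-131.2 c,-14,18,184,-131.2 c,29,18,184,-131.2 c,29,18,160,-131.2 c,53,18,158,-131.2 c,53,18,108,-131.2 c,28,18,108,-131.2
```

```text
t: 0.52
tool_pos: [0.374, 0.4788, 0.252]
tool_rot: [-3.141, -0.0, -0.914]
wrist_force: [0.5, -0.2, -0.2]
opening: 0.0601
grasp_force: 0.0
t: 0.93
tool_pos: [0.4559, 0.3522, 0.2682]
tool_rot: [-3.141, -0.0, -1.374]
wrist_force: [-1.3, 1.3, 0.2]
opening: 0.0267
grasp_force: 0.0
t: 1.35
tool_pos: [0.5381, 0.2255, 0.2842]
tool_rot: [-3.141, -0.001, -1.835]
wrist_force: [0.3, 0.2, -0.2]
opening: 0.0006
grasp_force: 0.0
t: 1.77
tool_pos: [0.6203, 0.0986, 0.3002]
tool_rot: [-3.141, -0.001, -2.296]
wrist_force: [-0.3, 0.7, 0.3]
opening: 0.0002
grasp_force: 0.0
t 1.77 pos [620.3  98.6 300.2] rot [-1.800e+02 -1.000e-01 -1.316e+02] F [-0.3  0.7  0.3] open 0.2 grip 0.0 q6 -1.19
c,-14,18,300,-131.2 d [-0.0027  0.0379  0.0009] turn [-0.0001 -0.0002 -0.001 ]
c,-14,18,184,-131.2 d [ 0.   -0.    0.58] turn [-0.  0.  0.]
c,29,18,184,-131.2 d [-0.    -0.215 -0.   ] turn [-0. -0. -0.]
c,29,18,160,-131.2 d [ 0.   -0.    0.12] turn [-0. -0. -0.]
c,53,18,158,-131.2 d [-0.   -0.12  0.01] turn [-0. -0. -0.]
c,53,18,108,-131.2 d [ 0.   -0.    0.25] turn [-0. -0. -0.]
c,28,18,108,-131.2 d [0.    0.125 0.   ] turn [-0. -0. -0.]
```

```bash
python3 -m jog '{"delta_pos":[[-0.003,0.038,0.15],[-0.003,0.038,0.3],[-0.003,0.038,0.45],[-0.003,0.038,0.581],[-0.003,0.038,0.581]],"turn":[[0,0,-0.001],[0,0,-0.001],[0,0,-0.001],[0,0,-0.001],[0,0,-0.001]]}' - | tail -3
python3 -m jog '{"delta_pos":[[0,-0.045,0],[0,-0.09,0],[0,-0.13,0],[0,-0.17,0],[0,-0.215,0]],"turn":[[0,0,0],[0,0,0],[0,0,0],[0,0,0],[0,0,0]]}' - 
python3 -m jog '{"delta_pos":[[0,0,0.03],[0,0,0.06],[0,0,0.09],[0,0,0.12],[0,0,0.12]],"turn":[[0,0,0],[0,0,0],[0,0,0],[0,0,0],[0,0,0]]}' - 
python3 -m jog '{"delta_pos":[[0,-0.03,0],[0,-0.06,0],[0,-0.09,0],[0,-0.12,0.01],[0,-0.12,0.01]],"turn":[[0,0,0],[0,0,0],[0,0,0],[0,0,0],[0,0,0]]}' -
python3 go.py c,53,18,108,-131.2
```

```text
wrist_force: [-0.4, -0.5, -0.8]
opening: 0.0007
grasp_force: 0.0
t: 2.6
tool_pos: [0.6466, 0.0789, 0.1856]
tool_rot: [-3.141, 0.002, -2.282]
wrist_force: [-0.4, 0.9, 0.9]
opening: 0.0004
grasp_force: 0.3
t: 3.02
tool_pos: [0.6445, 0.0793, 0.1586]
tool_rot: [3.14, -0.002, -2.282]
wrist_force: [0.2, 0.0, -0.1]
opening: 0.0006
grasp_force: 0.0
t: 3.43
tool_pos: [0.6646, 0.0628, 0.158]
tool_rot: [-3.141, -0.0, -2.283]
wrist_force: [0.3, 0.0, 0.3]
opening: 0.0003
grasp_force: 0.2
t 3.43 pos [664.6  62.8 158. ] rot [-180.    -0.  -130.8] F [0.3 0.  0.3] open 0.3 grip 0.2 q6 -1.1
c,53,18,108,-131.2 d [ 0.008  -0.0122  0.2502] turn [-0.     -0.      0.0011]
```

```bash
python3 -m jog '{"delta_pos":[[0.008,-0.012,0.05],[0.008,-0.012,0.1],[0.008,-0.012,0.15],[0.008,-0.012,0.2],[0.008,-0.012,0.25]],"turn":[[0,0,0.001],[0,0,0.001],[0,0,0.001],[0,0,0.001],[0,0,0.001]]}' - 
python3 -m jog '{"delta_pos":[[0,0.02,0],[0,0.045,0],[0,0.07,0],[0,0.095,0],[0,0.115,0]],"turn":[[0,0,0],[0,0,0],[0,0,0],[0,0,0],[0,0,0]]}' - 
python3 go.py c,28,18,108,-131.2
python3 - <<'E'
from h import *
a,_=cap('side','s2'); b,_=cap('top','t2')
cv2.imwrite('pics/c2.png',np.hstack([cv2.resize(a[130:270,220:350],(390,420)),cv2.resize(b[110:250,200:330],(390,420))]))
E
```

```text
t: 3.85
tool_pos: [0.664, 0.0608, 0.1069]
tool_rot: [3.141, -0.001, -2.288]
wrist_force: [-1.0, -0.0, 0.8]
opening: 0.0007
grasp_force: 0.3
t: 4.27
tool_pos: [0.6469, 0.0767, 0.1091]
tool_rot: [-3.141, 0.001, -2.288]
wrist_force: [0.8, -1.2, -1.4]
opening: 0.0004
grasp_force: 0.5
t 4.27 pos [646.9  76.7 109.1] rot [-1.800e+02  1.000e-01 -1.311e+02] F [ 0.8 -1.2 -1.4] open 0.4 grip 0.5 q6 -1.13
c,28,18,108,-131.2 d [0.0021 0.0005 0.0054] turn [-0.0001  0.0002  0.0003]
```

View pics/c2.png

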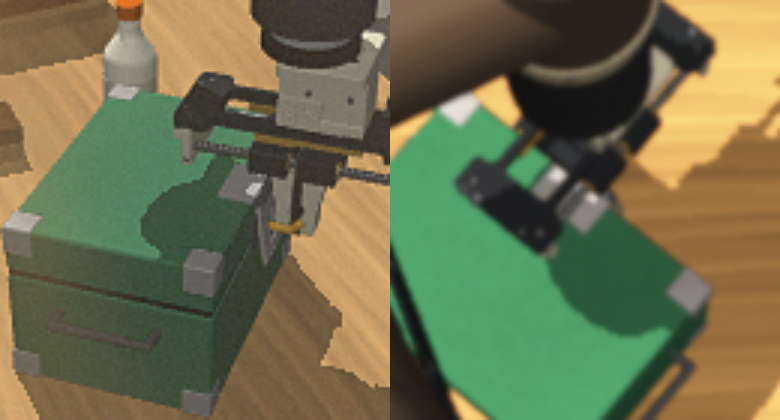

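The hasp (crop 265,225) hangs over the hook (285,225) with the fingers just in front of it. I'll press in until the force shows the stop.

```bash
python3 -m jog '{"delta_pos":[[0,0.005,0],[0,0.01,0],[0,0.015,0],[0,0.02,0],[0,0.02,0]],"turn":[[0,0,0],[0,0,0],[0,0,0],[0,0,0],[0,0,0]]}' - 
python3 -m jog '{"delta_pos":[[0,0.005,0],[0,0.01,0],[0,0.015,0],[0,0.02,0],[0,0.02,0]],"turn":[[0,0,0],[0,0,0],[0,0,0],[0,0,0],[0,0,0]]}' -
python3 go.py
```

```text
t: 4.78
tool_pos: [0.6454, 0.0779, 0.1087]
tool_rot: [-3.139, 0.001, -2.289]
wrist_force: [6.6, -3.8, -2.0]
opening: 0.0006
grasp_force: 3.5
t: 5.2
tool_pos: [0.6452, 0.0783, 0.1089]
tool_rot: [-3.135, 0.002, -2.289]
wrist_force: [19.1, -17.3, -9.4]
opening: 0.0008
grasp_force: 11.7
t 5.2 pos [645.2  78.3 108.9] rot [-1.796e+02  1.000e-01 -1.311e+02] F [ 19.1 -17.3  -9.4] open 0.8 grip 11.7 q6 -1.15
```

The hasp is firmly on its stop (about 26 N, no further travel). I'll back off and go to the red tag.

```bash
python3 -m jog '{"delta_pos":[[0,-0.06,0],[0,-0.16,0],[0,-0.25,0],[0,-0.25,-0.2],[0,-0.25,-0.4]],"turn":[[0,0,0],[0,0,0],[0,0,0],[0,0,0],[0,0,0]]}' - 
python3 -m jog '{"delta_pos":[[0,0,-0.2],[0,0,-0.4],[0,0,-0.4],[0,0,-0.4],[0,0,-0.4]],"turn":[[0,0,0],[0,0,0],[0,0,0],[0,0,0],[0,0,0]]}' 1
python3 go.py w,455,-239,260,-87  w,455,-239,85,-87
```

```text
t: 5.62
tool_pos: [0.6774, 0.0469, 0.1856]
tool_rot: [3.137, -0.006, -2.29]
wrist_force: [0.9, 0.7, -0.0]
opening: 0.0006
grasp_force: 0.0
t: 6.03
tool_pos: [0.6784, 0.0485, 0.2682]
tool_rot: [3.141, 0.0, -2.289]
wrist_force: [-0.3, 0.4, -0.2]
opening: 0.0285
grasp_force: 0.0
t 6.03 pos [678.4  48.5 268.2] rot [ 180.     0.  -131.1] F [-0.3  0.4 -0.2] open 28.5 grip 0.0 q6 -1.07
w,455,-239,260,-87 d [ 0.6058 -0.0348  0.0134] turn [ 0.      0.     -0.0409]
w,455,-239,260,-87 d [0.5948 0.1202 0.0135] turn [ 0.      0.     -0.0409]
w,455,-239,260,-87 d [0.5447 0.2673 0.0136] turn [ 0.      0.     -0.0409]
w,455,-239,85,-87 d [-0.     -0.      0.4375] turn [-0. -0.  0.]
w,455,-239,85,-87 d [-0.     -0.      0.4375] turn [-0. -0.  0.]
```

```bash
python3 -m jog '{"delta_pos":[[0.606,-0.035,0.013],[0.606,-0.035,0.013],[0.606,-0.035,0.013],[0.606,-0.035,0.013],[0.606,-0.035,0.013]],"turn":[[0,0,-0.041],[0,0,-0.041],[0,0,-0.041],[0,0,-0.041],[0,0,-0.041]]}' 1 | tail -2
python3 -m jog '{"delta_pos":[[0.595,0.12,0.013],[0.595,0.12,0.013],[0.595,0.12,0.013],[0.595,0.12,0.013],[0.595,0.12,0.013]],"turn":[[0,0,-0.041],[0,0,-0.041],[0,0,-0.041],[0,0,-0.041],[0,0,-0.041]]}' - | tail -2
python3 -m jog '{"delta_pos":[[0.545,0.267,0.013],[0.545,0.267,0.013],[0.545,0.267,0.013],[0.545,0.267,0.013],[0.545,0.267,0.013]],"turn":[[0,0,-0.041],[0,0,-0.041],[0,0,-0.041],[0,0,-0.041],[0,0,-0.041]]}' - | tail -2
python3 go.py w,455,-239,260,-87 w,455,-239,150,-87  w,455,-239,85,-87
```

```text
opening: 0.0616
grasp_force: 0.0
opening: 0.087
grasp_force: 0.0
opening: 0.0877
grasp_force: 0.0
t 7.28 pos [ 455.6 -240.   260. ] rot [179.9   0.  -87. ] F [ 1.  -0.4  0.4] open 87.7 grip 0.0 q6 0.16
w,455,-239,260,-87 d [-0.0054  0.0028 -0.    ] turn [0.0001 0.     0.    ]
w,455,-239,150,-87 d [-0.   -0.    0.55] turn [-0. -0.  0.]
w,455,-239,85,-87 d [-0.    -0.     0.325] turn [ 0. -0. -0.]
```

```bash
python3 -m jog '{"delta_pos":[[-0.005,0.003,0.15],[-0.005,0.003,0.3],[-0.005,0.003,0.45],[-0.005,0.003,0.55],[-0.005,0.003,0.55]],"turn":[[0,0,0],[0,0,0],[0,0,0],[0,0,0],[0,0,0]]}' - | tail -4
python3 -m jog '{"delta_pos":[[0,0,0.08],[0,0,0.16],[0,0,0.24],[0,0,0.325],[0,0,0.325]],"turn":[[0,0,0],[0,0,0],[0,0,0],[0,0,0],[0,0,0]]}' - 
python3 -m jog '{"delta_pos":[[0,0,0],[0,0,0],[0,0,0],[0,0,0],[0,0,0]],"turn":[[0,0,0],[0,0,0],[0,0,0],[0,0,0],[0,0,0]]}' 0 
python3 -m jog '{"delta_pos":[[0,0,0],[0,0,0],[0,0,0],[0,0,0],[0,0,0]],"turn":[[0,0,0],[0,0,0],[0,0,0],[0,0,0],[0,0,0]]}' 0 
python3 -m jog '{"delta_pos":[[0,0,0],[0,0,0],[0,0,0],[0,0,0],[0,0,0]],"turn":[[0,0,0],[0,0,0],[0,0,0],[0,0,0],[0,0,0]]}' 0
python3 go.py
```

```text
tool_rot: [3.134, 0.003, -1.515]
wrist_force: [-1.0, 0.7, -0.7]
opening: 0.0877
grasp_force: 0.0
t: 8.12
tool_pos: [0.455, -0.2374, 0.0837]
tool_rot: [3.138, 0.001, -1.515]
wrist_force: [0.4, -0.5, -0.6]
opening: 0.0877
grasp_force: 0.0
t: 8.53
tool_pos: [0.4557, -0.2386, 0.0865]
tool_rot: [-3.14, -0.0, -1.516]
wrist_force: [0.7, -0.1, 0.5]
opening: 0.0604
grasp_force: 0.0
t: 8.95
tool_pos: [0.4551, -0.2386, 0.0856]
tool_rot: [3.142, -0.0, -1.516]
wrist_force: [0.2, -0.4, 0.4]
opening: 0.0267
grasp_force: 0.0
t: 9.37
tool_pos: [0.455, -0.2386, 0.0855]
tool_rot: [3.141, 0.0, -1.516]
wrist_force: [0.2, -0.7, -1.0]
opening: 0.0096
grasp_force: 30.0
t 9.37 pos [ 455.  -238.6   85.5] rot [180.    0.  -86.8] F [ 0.2 -0.7 -1. ] open 9.6 grip 30.0 q6 0.16
```

```bash
python3 -m jog '{"delta_pos":[[0,0,-0.1],[0,0,-0.2],[0,0,-0.35],[0,0,-0.5],[0,0,-0.65]],"turn":[[0,0,0],[0,0,0],[0,0,0],[0,0,0],[0,0,0]]}' -
python3 -m jog '{"delta_pos":[[0,0,-0.1],[0,0,-0.2],[0,0,-0.2],[0,0,-0.2],[0,0,-0.2]],"turn":[[0,0,0],[0,0,0],[0,0,0],[0,0,0],[0,0,0]]}' - | tail -2
python3 go.py w,600,-120,255,-131.2 w,600,-120,110,-131.2
```

```text
t: 9.78
tool_pos: [0.4546, -0.2385, 0.2168]
tool_rot: [3.141, 0.0, -1.516]
wrist_force: [0.4, -0.3, -2.3]
opening: 0.0098
grasp_force: 30.0
opening: 0.0096
grasp_force: 30.0
t 10.2 pos [ 454.6 -238.3  254.8] rot [179.9   0.  -86.9] F [-0.   0.2 -1.9] open 9.6 grip 30.0 q6 0.16
w,600,-120,255,-131.2 d [-0.2753 -0.3793 -0.0006] turn [0.0001 0.     0.0616]
w,600,-120,255,-131.2 d [-0.3981 -0.2473 -0.0005] turn [0.0001 0.     0.0616]
w,600,-120,110,-131.2 d [-0.    -0.     0.725] turn [ 0. -0.  0.]
```

```bash
python3 -m jog '{"delta_pos":[[-0.06,-0.08,0],[-0.12,-0.16,0],[-0.18,-0.24,0],[-0.24,-0.32,0],[-0.275,-0.379,0]],"turn":[[0,0,0.013],[0,0,0.026],[0,0,0.039],[0,0,0.052],[0,0,0.0616]]}' - | tail -2
python3 -m jog '{"delta_pos":[[-0.08,-0.05,0],[-0.16,-0.1,0],[-0.24,-0.15,0],[-0.32,-0.2,0],[-0.398,-0.247,0]],"turn":[[0,0,0.013],[0,0,0.026],[0,0,0.039],[0,0,0.052],[0,0,0.0616]]}' - | tail -2
python3 -m jog '{"delta_pos":[[0,0,0.15],[0,0,0.3],[0,0,0.45],[0,0,0.6],[0,0,0.725]],"turn":[[0,0,0],[0,0,0],[0,0,0],[0,0,0],[0,0,0]]}' - | tail -2
python3 -m jog '{"delta_pos":[[0,0,0],[0,0,0],[0,0,0],[0,0,0],[0,0,0]],"turn":[[0,0,0],[0,0,0],[0,0,0],[0,0,0],[0,0,0]]}' - | tail -2
python3 go.py w,600,-120,78,-131.2
```

```text
opening: 0.0101
grasp_force: 30.0
opening: 0.0097
grasp_force: 30.0
opening: 0.0104
grasp_force: 30.0
opening: 0.0098
grasp_force: 30.0
t 11.87 pos [ 601.5 -120.3  112.4] rot [-1.799e+02  1.000e-01 -1.312e+02] F [ 0.3  0.1 -0.4] open 9.8 grip 30.0 q6 -0.84
w,600,-120,78,-131.2 d [0.0041 0.0068 0.1721] turn [-0.0003  0.0003  0.    ]
```

```bash
python3 -m jog '{"delta_pos":[[0,0,0.04],[0,0,0.08],[0,0,0.12],[0,0,0.15],[0,0,0.17]],"turn":[[0,0,0],[0,0,0],[0,0,0],[0,0,0],[0,0,0]]}' - | sed -n '2p;4p'
python3 -m jog '{"delta_pos":[[0,0,0.003],[0,0,0.006],[0,0,0.009],[0,0,0.012],[0,0,0.012]],"turn":[[0,0,0],[0,0,0],[0,0,0],[0,0,0],[0,0,0]]}' - | sed -n '2p;4p'
python3 go.py
```

```text
tool_pos: [0.5997, -0.1204, 0.0753]
wrist_force: [-10.2, -0.5, 38.4]
tool_pos: [0.6007, -0.1206, 0.0754]
wrist_force: [-3.2, 0.3, 9.6]
t 12.7 pos [ 600.7 -120.6   75.4] rot [-179.9   -0.  -131.2] F [-3.2  0.3  9.6] open 9.6 grip 30.0 q6 -0.84
```

The tag is on the bench. I'll ease off, release, and rise straight up.

```bash
python3 -m jog '{"delta_pos":[[0,0,-0.006],[0,0,-0.006],[0,0,-0.006],[0,0,-0.006],[0,0,-0.006]],"turn":[[0,0,0],[0,0,0],[0,0,0],[0,0,0],[0,0,0]]}' - | sed -n '2p;4p'
python3 -m jog '{"delta_pos":[[0,0,0],[0,0,0],[0,0,0],[0,0,0],[0,0,0]],"turn":[[0,0,0],[0,0,0],[0,0,0],[0,0,0],[0,0,0]]}' 1 | tail -2
python3 -m jog '{"delta_pos":[[0,0,0],[0,0,0],[0,0,0],[0,0,0],[0,0,0]],"turn":[[0,0,0],[0,0,0],[0,0,0],[0,0,0],[0,0,0]]}' - | tail -2
python3 -m jog '{"delta_pos":[[0,0,-0.1],[0,0,-0.25],[0,0,-0.4],[0,0,-0.55],[0,0,-0.7]],"turn":[[0,0,0],[0,0,0],[0,0,0],[0,0,0],[0,0,0]]}' - | tail -2
python3 -m jog '{"delta_pos":[[0,0,-0.1],[0,0,-0.2],[0,0,-0.3],[0,0,-0.3],[0,0,-0.3]],"turn":[[0,0,0],[0,0,0],[0,0,0],[0,0,0],[0,0,0]]}' - | tail -2
cat > tag.py <<'E'
from h import *
import sys
for n in('side','top'):
    p,d=cap(n,f'{n}_{sys.argv[1]}'); P=cloud(n,d); hs=cv2.cvtColor(p,cv2.COLOR_BGR2HSV); H,S,V=hs[...,0],hs[...,1],hs[...,2]
    m=((H<6)|(H>174))&(S>130)&(V>50)&(P[...,0]>.53)&(P[...,0]<.8)&(P[...,1]>-.25)&(P[...,1]<.15)
    Z=P[...,2]; 
    if m.sum()<5: print(n,'none'); continue
    zt=np.nanpercentile(Z[m],95); t=m&(Z>zt-.006)
    c,s,a=cv2.minAreaRect(P[t][:,:2].astype(np.float32)*1000); print(n,m.sum(),t.sum(),'top z',round(zt*1000,1),'c',np.round(c,1),'s',np.round(s,1),'a',round(a,1))
E
python3 tag.py a; python3 go.py
```

```text
tool_pos: [0.6006, -0.1203, 0.0754]
wrist_force: [0.1, 1.0, 1.7]
opening: 0.0375
grasp_force: 0.0
opening: 0.0707
grasp_force: 0.0
opening: 0.0873
grasp_force: 0.0
opening: 0.0875
grasp_force: 0.0
side 186 89 top z 97.8 c [ 601.2 -120.1] s [54.1 10.3] a 48.2
top 61 50 top z 15.6 c [ 592.9 -115.5] s [50.9  6.7] a 47.5
t 14.88 pos [ 599.9 -120.2  274.7] rot [ 179.9   -0.  -131.2] F [-0.9 -1.1 -0.3] open 88.0 grip 0.0 q6 -0.84
```

The tag stands at (601, -120), upright (top at 98 mm), with its normal at about -41.5°. I'll regrasp it by the side edges.

```bash
python3 -m jog '{"delta_pos":[[0,0,0],[0,0,0],[0,0,0],[0,0,0],[0,0,0]],"turn":[[0,0,-0.083],[0,0,-0.083],[0,0,-0.083],[0,0,-0.083],[0,0,-0.083]]}' - | tail -2
python3 -m jog '{"delta_pos":[[0,0,0],[0,0,0],[0,0,0],[0,0,0],[0,0,0]],"turn":[[0,0,-0.083],[0,0,-0.083],[0,0,-0.083],[0,0,-0.083],[0,0,-0.083]]}' - | tail -2
python3 -m jog '{"delta_pos":[[0,0,0],[0,0,0],[0,0,0],[0,0,0],[0,0,0]],"turn":[[0,0,-0.083],[0,0,-0.083],[0,0,-0.083],[0,0,-0.083],[0,0,-0.083]]}' - | tail -2
python3 go.py w,600.8,-120.3,274,-41.5 w,600.8,-120.3,125,-41.5 w,600.8,-120.3,73,-41.5; python3 tag.py b
```

```text
opening: 0.0873
grasp_force: 0.0
opening: 0.0874
grasp_force: 0.0
opening: 0.0874
grasp_force: 0.0
t 16.13 pos [ 600.2 -120.3  274.7] rot [180.    0.  -41.5] F [ 0.6 -0.  -0.3] open 87.4 grip 0.0 q6 0.73
w,600.8,-120.3,274,-41.5 d [ 0.0023 -0.0021  0.0037] turn [ 0.0001  0.0001 -0.    ]
w,600.8,-120.3,125,-41.5 d [-0.    -0.     0.745] turn [-0. -0. -0.]
w,600.8,-120.3,73,-41.5 d [ 0.   -0.    0.26] turn [0. 0. 0.]
side 188 85 top z 97.8 c [ 601.  -120.5] s [54.1 10. ] a 48.3
top 328 81 top z 98.8 c [ 600.2 -122.2] s [51.5  9.9] a 49.9
```

```bash
python3 -m jog '{"delta_pos":[[0.002,0,0.15],[0.002,0,0.3],[0.002,0,0.45],[0.002,0,0.6],[0.002,0,0.745]],"turn":[[0,0,0],[0,0,0],[0,0,0],[0,0,0],[0,0,0]]}' - | sed -n '2p;4p'
python3 -m jog '{"delta_pos":[[0,0,0.05],[0,0,0.1],[0,0,0.16],[0,0,0.21],[0,0,0.255]],"turn":[[0,0,0],[0,0,0],[0,0,0],[0,0,0],[0,0,0]]}' - | sed -n '2p;4p'
python3 -m jog '{"delta_pos":[[0,0,0],[0,0,0],[0,0,0],[0,0,0],[0,0,0]],"turn":[[0,0,0],[0,0,0],[0,0,0],[0,0,0],[0,0,0]]}' 0 | tail -2
python3 -m jog '{"delta_pos":[[0,0,0],[0,0,0],[0,0,0],[0,0,0],[0,0,0]],"turn":[[0,0,0],[0,0,0],[0,0,0],[0,0,0],[0,0,0]]}' 0 | tail -2
python3 go.py
```

```text
tool_pos: [0.6004, -0.1206, 0.125]
wrist_force: [0.8, -0.1, -0.3]
tool_pos: [0.6015, -0.1206, 0.0757]
wrist_force: [0.3, -0.4, -0.4]
opening: 0.0599
grasp_force: 0.0
opening: 0.0539
grasp_force: 30.0
t 17.9 pos [ 601.1 -120.6   76. ] rot [-180.    -0.   -41.5] F [-0.1  0.3  5.7] open 53.9 grip 30.0 q6 0.73
```

```bash
python3 -m jog '{"delta_pos":[[0,0,-0.1],[0,0,-0.2],[0,0,-0.3],[0,0,-0.45],[0,0,-0.6]],"turn":[[0,0,0],[0,0,0],[0,0,0],[0,0,0],[0,0,0]]}' - | tail -2
python3 go.py c,85,0,196,-41.2 c,85,0,126,-41.2 c,55,0,126,-41.2; python3 tag.py c
```

```text
opening: 0.0538
grasp_force: 30.0
t 18.32 pos [ 599.6 -120.5  195.3] rot [ 1.799e+02  1.000e-01 -4.160e+01] F [ 1.1 -0.4 -0.5] open 53.8 grip 30.0 q6 0.73
c,85,0,196,-41.2 d [-0.1922 -0.8043 -0.0046] turn [ 0.0003  0.0004 -0.001 ]
c,85,0,126,-41.2 d [-0.   -0.    0.35] turn [ 0. -0. -0.]
c,55,0,126,-41.2 d [-0.15 -0.   -0.  ] turn [0. 0. 0.]
side 136 15 top z 168.9 c [ 582.6 -140.2] s [ 4.  10.1] a 40.0
top 241 15 top z 276.7 c [ 581.4 -109.3] s [45.6  2.2] a 46.7
```

```bash
python3 -m jog '{"delta_pos":[[-0.04,-0.17,0],[-0.08,-0.34,0],[-0.12,-0.51,0],[-0.16,-0.68,0],[-0.192,-0.804,-0.003]],"turn":[[0,0,0],[0,0,-0.001],[0,0,-0.001],[0,0,-0.001],[0,0,-0.001]]}' - | tail -2
python3 -m jog '{"delta_pos":[[0,0,0.07],[0,0,0.14],[0,0,0.21],[0,0,0.28],[0,0,0.35]],"turn":[[0,0,0],[0,0,0],[0,0,0],[0,0,0],[0,0,0]]}' - | tail -2
python3 -m jog '{"delta_pos":[[0,0,0],[0,0,0],[0,0,0],[0,0,0],[0,0,0]],"turn":[[0,0,0],[0,0,0],[0,0,0],[0,0,0],[0,0,0]]}' - | tail -2
python3 go.py c,85,0,126,-41.2 c,50,0,126,-41.2
python3 - <<'E'
from h import *
a,_=cap('side','s3'); b,_=cap('top','t3')
cv2.imwrite('pics/c3.png',np.hstack([cv2.resize(a[150:290,250:380],(390,420)),cv2.resize(b[80:220,220:350],(390,420))]))
E
```

```text
opening: 0.0538
grasp_force: 30.0
opening: 0.054
grasp_force: 30.0
opening: 0.0539
grasp_force: 30.0
t 19.67 pos [679.2  25.3 127. ] rot [-1.799e+02 -1.000e-01 -4.120e+01] F [ 0.2  0.8 -0.9] open 53.9 grip 30.0 q6 0.53
c,85,0,126,-41.2 d [-0.0058  0.0051  0.0051] turn [-0.0002 -0.0001  0.    ]
c,50,0,126,-41.2 d [-0.175 -0.     0.   ] turn [0. 0. 0.]
```

View pics/c3.png

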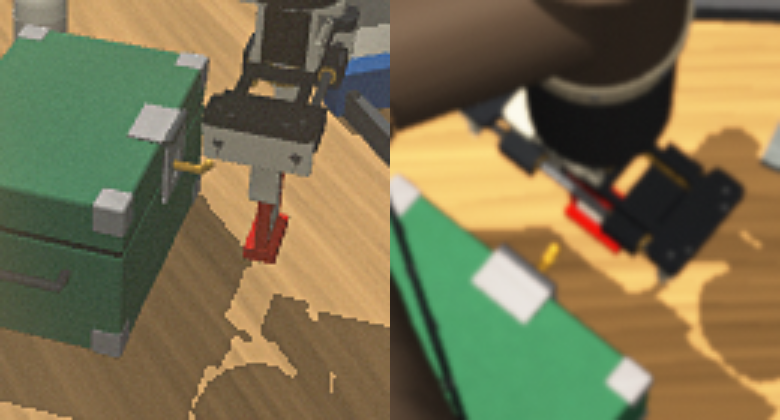

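The hasp is fully shut, with the hook through it (crop left 195,165; right 548,257) and the tag in front at the right attitude. I'll check the hook and tag positions in numbers before inserting.

Run:
```python
from h import *
from go import C,f,l
for n,t in(('side','s3'),('top','t3')):
    p=cv2.imread(f'pics/{t}.png'); P=cloud(n,np.load(f'{t}.npy'))*1000; hs=cv2.cvtColor(p,cv2.COLOR_BGR2HSV); H,S,V=hs[...,0],hs[...,1],hs[...,2]
    s=(P[...,:2]-C)@f-85; L=(P[...,:2]-C)@l; Z=P[...,2]
    for nm,m in(('hook',(H>17)&(H<32)&(S>120)&(s>12)&(s<45)&(abs(L)<25)&(Z>95)&(Z<130)),('tag',((H<6)|(H>174))&(S>130)&(abs(L)<60)&(s>50)&(s<130))):
        if m.sum(): print(n,nm,m.sum(),*[np.round(np.nanpercentile(q[m],[3,25,50,75,97]),1) for q in(s,L,Z)])
    m=(S<60)&(s>2)&(s<16)&(abs(L)<30)&(Z>85)&(Z<143); 
    if m.sum(): print(n,'hasp',m.sum(),*[np.round(np.nanpercentile(q[m],[3,50,97]),1) for q in(s,L,Z)])
```

```text
side hook 34 [12.3 18.6 27.  32.  36. ] [-3.3 -1.7 -0.9  0.6  2.3] [109.8 112.7 114.3 116.7 121.2]
side tag 124 [74.1 81.7 87.4 93.8 98.8] [-26.8 -25.1 -23.9  -7.2  23.4] [ 54.7  62.2  63.8  79.6 107.9]
side hasp 103 [3.2 6.7 7.3] [-23.2  -8.9  25.7] [ 90.1 115.  137.8]
top hook 36 [17.5 22.3 27.8 32.5 36.7] [-3.2 -1.9 -0.2  1.9  3.6] [108.8 112.7 114.2 117.4 121.5]
top tag 120 [62.3 74.4 76.8 81.2 82.9] [-32.2 -16.2  -1.2  11.7  22.9] [ 57.9  62.6  64.9 132.7 228.6]
top hasp 3 [3.4 4.1 4.6] [-24.  -23.9  12. ] [131.1 137.5 142.3]
```

All agree: the hook is at L≈0 and the tag is centred with its eye at about 114 mm. Inserting now.

```bash
python3 -m jog '{"delta_pos":[[-0.03,0.003,0.003],[-0.06,0.005,0.003],[-0.09,0.005,0.003],[-0.12,0.005,0.003],[-0.15,0.005,0.003]],"turn":[[0,0,0],[0,0,0],[0,0,0],[0,0,0],[0,0,0]]}' - | sed -n '2p;4p'
python3 -m jog '{"delta_pos":[[-0.03,0,0],[-0.06,0,0],[-0.09,0,0],[-0.12,0,0],[-0.12,0,0]],"turn":[[0,0,0],[0,0,0],[0,0,0],[0,0,0],[0,0,0]]}' - | sed -n '2p;4p'
python3 go.py c,19,0,126,-41.2 c,19,0,115,-41.2
```

```text
tool_pos: [0.6548, 0.0448, 0.1255]
wrist_force: [1.0, -0.0, -1.4]
tool_pos: [0.6365, 0.0608, 0.1255]
wrist_force: [-0.2, 0.6, -1.2]
t 20.6 pos [636.5  60.8 125.5] rot [180.    0.  -41.2] F [-0.2  0.6 -1.2] open 53.7 grip 30.0 q6 0.45
c,19,0,126,-41.2 d [-0.0585 -0.002  -0.0024] turn [0.     0.     0.0001]
c,19,0,115,-41.2 d [-0.    -0.     0.055] turn [-0. -0. -0.]
```

```bash
python3 -m jog '{"delta_pos":[[-0.015,0,0],[-0.03,0,0],[-0.045,0,0],[-0.058,-0.002,0],[-0.058,-0.002,0]],"turn":[[0,0,0],[0,0,0],[0,0,0],[0,0,0],[0,0,0]]}' - | sed -n '2p;4p'
python3 -m jog '{"delta_pos":[[0,0,0.01],[0,0,0.02],[0,0,0.03],[0,0,0.04],[0,0,0.048]],"turn":[[0,0,0],[0,0,0],[0,0,0],[0,0,0],[0,0,0]]}' - | sed -n '2p;4p'
python3 -m jog '{"delta_pos":[[0,0,0.003],[0,0,0.006],[0,0,0.009],[0,0,0.012],[0,0,0.012]],"turn":[[0,0,0],[0,0,0],[0,0,0],[0,0,0],[0,0,0]]}' - | sed -n '2p;4p'
python3 go.py c,19,0,113,-41.2
```

```text
tool_pos: [0.6286, 0.0682, 0.1254]
wrist_force: [-0.4, 0.1, -1.5]
tool_pos: [0.6288, 0.0678, 0.1153]
wrist_force: [-0.7, -0.1, -0.6]
tool_pos: [0.629, 0.068, 0.1138]
wrist_force: [-1.1, -0.5, 1.9]
t 21.85 pos [629.   68.  113.8] rot [-180.    -0.   -41.2] F [-1.1 -0.5  1.9] open 53.8 grip 30.0 q6 0.44
c,19,0,113,-41.2 d [-0.0067  0.0003  0.0041] turn [-0. -0.  0.]
```

The hook carries the tag now. I'll release it and rise.

```bash
python3 -m jog '{"delta_pos":[[0,0,0],[0,0,0],[0,0,0],[0,0,0],[0,0,0]],"turn":[[0,0,0],[0,0,0],[0,0,0],[0,0,0],[0,0,0]]}' 0.85 | tail -3
python3 -m jog '{"delta_pos":[[0,0,0],[0,0,0],[0,0,0],[0,0,0],[0,0,0]],"turn":[[0,0,0],[0,0,0],[0,0,0],[0,0,0],[0,0,0]]}' - | tail -3
python3 -m jog '{"delta_pos":[[0,0,-0.08],[0,0,-0.2],[0,0,-0.35],[0,0,-0.5],[0,0,-0.65]],"turn":[[0,0,0],[0,0,0],[0,0,0],[0,0,0],[0,0,0]]}' - | tail -3
python3 -m jog '{"delta_pos":[[0.15,0,-0.1],[0.3,0,-0.2],[0.5,0,-0.3],[0.6,0,-0.3],[0.6,0,-0.3]],"turn":[[0,0,0],[0,0,0],[0,0,0],[0,0,0],[0,0,0]]}' - | tail -3
cat > chk.py <<'E'
from h import *
import sys
from go import C,f,l
o=[]
for n in('side','top'):
    p,d=cap(n,f'{n}_{sys.argv[1]}'); P=cloud(n,d)*1000; hs=cv2.cvtColor(p,cv2.COLOR_BGR2HSV); H,S,V=hs[...,0],hs[...,1],hs[...,2]
    s=(P[...,:2]-C)@f-85; L=(P[...,:2]-C)@l; Z=P[...,2]; m=((H<6)|(H>174))&(S>130)&(abs(L)<60)&(s>-5)&(s<60)
    for nm,k in(('all',m),('top',m&(Z>128)&(Z<145)),('low',m&(Z<60))):
        if k.sum(): print(n,nm,k.sum(),*[np.round(np.nanpercentile(q[k],[3,50,97]),1) for q in(s,L,Z)])
    o.append(cv2.resize(p[150:290,250:380] if n=='side' else p[80:220,220:350],(390,420)))
cv2.imwrite(f'pics/chk_{sys.argv[1]}.png',np.hstack(o)); print(sensors.state()['t'],sensors.state()['tool_pos'])
E
python3 chk.py e
```

```text
wrist_force: [0.3, -0.9, 0.1]
opening: 0.0738
grasp_force: 0.0
wrist_force: [-0.0, -0.4, -0.3]
opening: 0.0741
grasp_force: 0.0
wrist_force: [0.3, 0.2, 0.3]
opening: 0.0745
grasp_force: 0.0
wrist_force: [-1.1, 1.1, -1.9]
opening: 0.0741
grasp_force: 0.0
side all 179 [ 9.6 21.5 32. ] [-27.4 -17.4  22.8] [ 40.6  87.3 136.4]
side top 57 [15.7 20.3 25.1] [-25.4  -1.7  23.3] [131.7 134.3 136.8]
side low 73 [ 8.9 26.1 32.5] [-24.8 -17.5  23.5] [39.5 49.5 54.4]
top all 189 [10.4 18.6 25.2] [-27.8  -8.3  22.8] [ 65.5 132.1 143. ]
top top 116 [12.7 20.3 25.3] [-27.5  -3.   22.8] [129.4 134.  141.4]
top low 4 [21.3 26.3 30.4] [-25.6 -24.5 -23. ] [48.4 51.8 57.4]
23.6167 [ 0.71930033 -0.01181699  0.30228761]
```

View pics/chk_e.png

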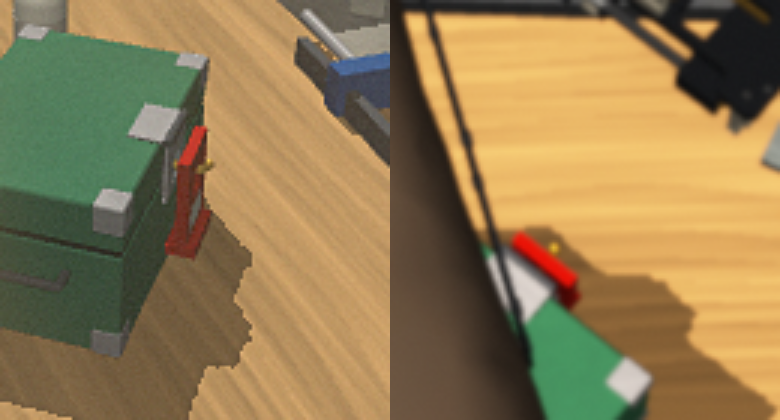

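The tag hangs upright on the hook (crop left 190,190; right 545,262). Its top is at about 135 mm and its plate is 20 mm from the face, in front of the closed hasp. I'll let it settle, then hand in.

```bash
for i in 1 2 3 4; do python3 -m jog '{"delta_pos":[[0,0,0],[0,0,0],[0,0,0],[0,0,0],[0,0,0]],"turn":[[0,0,0],[0,0,0],[0,0,0],[0,0,0],[0,0,0]]}' - >/dev/null; done
python3 chk.py f; python3 -c "
from rig import close_job; print(close_job())"
```

```text
side all 189 [10.1 21.5 31.9] [-27.4 -20.9  24.3] [ 42.   86.5 135.6]
side top 61 [16.  20.5 25.2] [-27.5  -3.   24.9] [131.2 134.  135.8]
side low 73 [ 8.8 25.2 32.5] [-24.7 -20.   26.5] [39.8 49.1 57.1]
top all 189 [10.3 18.8 25.1] [-27.8  -8.6  22.9] [ 66.  131.9 144. ]
top top 114 [15.7 20.3 25.1] [-27.   -2.4  22.9] [129.  133.5 138. ]
top low 3 [24.8 28.2 30.5] [-24.9 -24.9 -22.9] [48.8 52.1 53.6]
25.3833 [ 0.71917561 -0.01106435  0.30338866]
the job is handed in; nothing more can be done
None
```

The job is handed in at about 25 s: the hasp is shut on its stop and the red tag, stood on the bench and regrasped by its side edges on the way, hangs still on the hook in front of it; the arm never went near the brush, sanding block or glue, or touched the yellow tag as far as I could tell, but I took no final measurement of them, and the hand-in gave no verdict.

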